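# Ready the tray and open the griddle cleaner's safety cap

### The job

Get ready to clean the griddle: first turn the small steel tray over so that it lies flat on the table with its hollow facing up, then open the white cleaner bottle by pressing its safety cap down, twisting it counter-clockwise while pressed, and lifting it off. Finish while holding the cap in the gripper, level and straight above the bottle's mouth with about 5 cm of air between them; do not let go of it. The bottle stays standing in its caddy and the other things stay where they are.

Things in the scene. Friction and masses are not known exactly. Their poses are not given: they have to be found in the camera images.
- tray_center (a point): centre of a plain steel tray, a shallow dish 104 mm (its x) by 64 mm (its y) by 16 mm, walls and floor 4 mm, about 140 g, loose. Starts upside down, hollow on the table, centre 8 mm up. Its z axis points out of its smooth closed back: up at the start, down when done. Can be gripped across its 64 mm width; stands on its short end and tips over when pushed near the top
- tray: the same tray; origin at the centre of the hollow side's rim plane (the underside at the start), 8 mm from the centre, same axes
- cap_center (a point): centre of the round white ribbed safety cap: 52 mm across, 34 mm tall (this point 17 mm below its top), 35 g, z up. Grip from above at any yaw. A spring lifts it: about 5 N to start moving, 8 N at 5 mm; hard stop 7 mm down. It turns only while pressed more than 4.5 mm (aim at 6), counter-clockwise seen from above; turned 55 to 125 degrees (aim at 75 to 90) it lifts off freely
- cap: the same cap; origin at the centre of its open lower edge, 17 mm below its centre; 9 mm or more of free height under this edge at the start. Two hooks inside it sit under two lugs on the bottle's neck; turning clockwise is blocked
- bottle_mouth (a point): centre of the bottle's mouth (top rim of the neck, 28 mm across; lugs reach 40 mm across, 13 to 18 mm below the rim), z up. At the start it lies 5 mm above the cap's centre, inside the cap. With the cap off the spring disc stands 7 mm out of it
- bottle: white square cleaner bottle, 83 x 83 mm, 100 mm to the shoulder, mouth at 144 mm, 0.4 to 0.85 kg; origin at the centre of its underside, z up. It stands loose in one compartment of the caddy, whose walls (about 2 mm play) keep it from turning
- caddy: grey plastic caddy fixed to the table, two square compartments side by side along its y, 96 (x) x 190 (y) x 45 mm high, floor and walls 5 mm; origin at the centre of its underside. Bottle in the -y compartment (46 mm from the middle), scouring block in the +y one
- block: grey scouring block 60 x 65 x 36 mm in the caddy's other compartment; origin under its centre; leave it alone
- bowl: white bowl, 130 mm across, 55 mm high, on the table; leave it alone
- plate: white plate, 170 mm across, 18 mm high, on the table; leave it alone
- jar: glass jar 48 mm across, 60 mm tall, on the table; leave it alone. An electric griddle (fixed, 95 mm high) fills the table beyond it, from 0.83 m ahead of the robot
Things that resemble listed ones, but are neither listed nor needed, are in the scene too. Of the things that look like the tray, the smaller one is meant. Leave any yellow look-alike of the cap alone.

How it is judged:
On the way, in this order (a step that is already met when the one before it is completed fails the run):
1. the tray lies at rest on the table, hollow up, let go (height (world z) of tray_center below 0.013 m and angle between tray's own z axis and vertical above 3 rad and linear speed of tray below 0.03 m/s and contact force between the fingers and tray below 0.1 N), for 0.2 s.
2. the cap is pressed down on the bottle, at least 4 mm (z of cap_center in the frame of bottle_mouth below -0.009 m and horizontal distance between cap_center and bottle_mouth below 0.006 m and contact force between the fingers and cap above 1 N), for 0.1 s.
At the end, for the whole second after the job is handed in: Gripper holds the cap still and level (0.3 rad), centre within 25 mm of the bottle's axis, lower edge 20 to 113 mm above the mouth, clear of the bottle; bottle upright in its caddy (0.1 rad, within 5 mm of its floor); tray flat on the table, at rest, hollow up (0.14 rad) (z of cap_center in the frame of bottle_mouth between 0.037 and 0.13 m and horizontal distance between cap_center and bottle_mouth below 0.025 m and angle between cap's own z axis and vertical below 0.3 rad and contact force between the fingers and cap above 1 N and contact force between cap and bottle below 0.05 N and linear speed of each of cap, tray below 0.03 m/s and z of bottle in the frame of caddy below 0.01 m and angle between bottle's own z axis and vertical below 0.1 rad and height (world z) of tray_center below 0.013 m and angle between tray's own z axis and vertical above 3 rad); the arm keeps its last pose, push and grip.
It fails at once if the bottle is lifted out of its place or tipped (z of bottle in the frame of caddy above 0.035 m or angle between bottle's own z axis and vertical above 0.3 rad).
It fails at once if the bowl, plate, jar or scouring block is disturbed by more than 30 mm (distance of any of bowl, plate, jar, block from where it was at the start of the episode above 0.03 m).
It also fails if it takes over 72 s, if anything falls off the work surface, if the arm or the gripper's body presses on something with over 40 N, if the wrist force passes 120 N, or if a joint passes its speed limit or range.

### The arm

A 6-joint arm with a two-finger parallel gripper is mounted at the origin on the work surface. World frame = base frame: x ahead of the robot, y to its left, z up, the work surface at z = 0. Lengths are in m, angles in rad, forces in N, time in s.
With the tool pointing down it reaches from about 0.3 to 0.775 m from the base axis. Payload 14.6 kg.
Tool frame: the origin (TCP) lies at the very end of the fingers, on their centre line; the grasp point (between the pads) lies 19 mm behind it; z points along the fingers, x is the direction in which the jaws open and shut, and the axes are right-handed (so a half turn about z gives the same grasp; the last joint's range is limited). The gripper opens to 94 mm and grips with 3 to 60 N. Pads are 16 mm wide; open, the fingers measure 119 mm over their backs; the gripper's body (75 mm by 177 mm) begins 78 mm behind the grasp point.
Start: joints at [1.122, 0.3, 1.521, -0, 1.321, -0.067], TCP at [0.205, 0.51, 0.205] pointing down, gripper open.
Joint ranges: [-3.03, 3.03], [-0.79, 2.21], [0.23, 2.52], [-1.04, 4.18], [0, 3.07], [-2.55, 2.55]. Speed limits (rad/s): [2.22, 2.22, 2.57, 3.14, 3.14, 3.14].

### API

Orientations are given as [roll, pitch, yaw] about the fixed x, y, z axes, in that order (R = Rz(yaw) Ry(pitch) Rx(roll)).
In Python, from station import ctrl gives the robot as it stands.
- The arm moves only by the shell command python3 -m inch 'ROWS' [FORCE]. ROWS is JSON, one flat list of numbers, 7 for each row, row after row: the shift along the tool's x, y, z in cm, then the turn, a rotation vector about the tool's x, y, z in rad, then the opening, from 0 (shut) to 1 (fully open). In form: [tx, ty, tz, wx, wy, wz, claw, tx, ty, tz, wx, wy, wz, claw, ...]. A call has 1 to 20 rows; each row shifts and turns the commanded pose from where the row before left it, along the tool's axes as they then stand; what a row does not reach is not made up. A row lasts 1/8 s, in which the tool goes at most 62.5 mm and 10.7 degrees, less where a joint would pass 70% of its speed; a pose out of reach is approached as far as the arm can. A call is refused whole if a number of a shift passes 6.25 or a number of a turn 0.188, either way. A call with a gripper value outside its range is refused whole. The fingers move at their own pace and stop on an object; FORCE is the grip in N (left out, the last holds). Time passes only in rows, so rows that do not move let the fingers close. It gives the time, the measured TCP pose, the force and the opening at its end, in the units of the state.
- ctrl.get_obs(): the state, without advancing time (a new reading comes with each control period).
- ctrl.camera(name): name is "side" or "top" or "wrist"; returns (picture, depth): 384x512x3 uint8, red, green, blue; 384x512 float32, m along the optical axis (not along the pixel's ray), 0 where there is no reading.
- ctrl.camera_params(name): a dict with "vertical_fov" (degrees; the focal length in pixels is half the picture's height over the tangent of half this angle, whatever the lens; pixels are square), "cx", "cy" (the principal point, pixels), "distortion" ([k1, k2, p1, p2, k3] as OpenCV has them; the pictures are not rectified), "camera_from_world" (4x4, takes a point from world to camera coordinates); the wrist camera has in their place "mount" (4x4, takes a point from camera to tool coordinates, whose origin is the TCP and whose axes are the tool frame's). Camera axes: x right, y down, z forward; pixel columns grow to the right and rows downward; lengths in m; the calibration is good to about 2 mm. A picture is of the moment at which its call begins: read the wrist's pose just before it. camera_params takes no time and is no camera call.
- ctrl.hand_in(): hands the job in, once; it reports no verdict.
Trained networks look in the newest picture that a camera, given by its name, has taken for a name from the list of things; names that differ only in an ending like _2 or _b are one class to them, and where a whole thing is asked for, a point or a joint stands for the part that bears it (a point fixed in the world has none). Each returns a list of dicts, best first, with "score" (0 to 1); they miss things now and then, are a little off and sometimes report something else, mostly with a low value. They report only what shows in the picture. A call takes as long as a camera call. They do not tell look-alikes from the thing itself.
- ctrl.spot_in(camera, label): "bbox" ([centre column, centre row, width, height] in pixels, round what is visible of it).
- ctrl.place_of(camera, label): "centre" ([column, row] in pixels: a listed point, or the origin of a listed thing).
The state is a dict: "time_s": time; "qpos": joint angles; "joint_vel": joint speeds; "tau": joint torques, N m; "ee_pos": TCP position; "eef_rot": TCP orientation; "force": force on the tool from outside, world axes, zero at the start; "moment": the same for the moment, N m; "grip_width": finger opening in m.
Only numpy, scipy, OpenCV 4.12 (cv2) and the standard library are available. Lean on these libraries where they do the work, as an engineer would, in place of code of your own. Each camera call takes 0.05 s, during which the arm holds its last target. There are 200 camera calls.

## Working session

There is one attempt and no reset: what is moved stays moved. The work goes in short steps, Python scripts to look and compute and a shell command to move; the robot and the scene stay as the last step left them, time stands still between calls to the robot, and variables do not carry over. Pictures are saved under pics/ and viewed, about 8 in all and at most 12, crops included, and the job is handed in when it is done.

```bash
mkdir -p pics; ls
cat > h.py <<'E'
import numpy as np, cv2
from station import ctrl
from scipy.spatial.transform import Rotation as R
def T_tool(o):
    T=np.eye(4);T[:3,:3]=R.from_euler('xyz',o['eef_rot']).as_matrix();T[:3,3]=o['ee_pos'];return T
def cam(name):
    o=ctrl.get_obs();im,d=ctrl.camera(name);p=ctrl.camera_params(name)
    f=im.shape[0]/2/np.tan(np.radians(p['vertical_fov'])/2)
    K=np.array([[f,0,p['cx']],[0,f,p['cy']],[0,0,1]])
    W=T_tool(o)@np.array(p['mount']) if 'mount' in p else np.linalg.inv(np.array(p['camera_from_world']))
    return im,d,K,np.array(p['distortion'],float),W
def ray(px,c):
    im,d,K,D,W=c
    u=cv2.undistortPoints(np.array(px,float).reshape(-1,1,2),K,D).reshape(-1,2)
    return np.c_[u,np.ones(len(u))]
def at_depth(px,c):
    px=np.atleast_2d(px);r=ray(px,c);z=np.array([c[1][int(round(y)),int(round(x))] for x,y in px])
    return (r*z[:,None])@c[4][:3,:3].T+c[4][:3,3]
def at_z(px,c,h):
    r=ray(np.atleast_2d(px),c)@c[4][:3,:3].T;o=c[4][:3,3]
    return o+r*((h-o[2])/r[:,2])[:,None]
def cloud(c):
    H,Wd=c[1].shape;g=np.stack(np.meshgrid(np.arange(Wd),np.arange(H)),-1).reshape(-1,2)
    P=(ray(g,c)*c[1].reshape(-1,1))@c[4][:3,:3].T+c[4][:3,3]
    P[c[1].reshape(-1)==0]=np.nan
    return P.reshape(H,Wd,3)
def save(im,n): cv2.imwrite('pics/'+n,im[...,::-1])
E
python3 - <<'E'
from h import *
np.set_printoptions(precision=3,suppress=True)
ims=[]
for n in ['top','side']:
    c=cam(n);ims.append(c[0]);print(n,c[4][:3,3],c[4][:3,2],c[2][0,0])
    for l,h in [('tray_center',.008),('cap_center',None),('bottle',0),('caddy',0),('bowl',0),('plate',0),('jar',0),('block',None)]:
        for r in ctrl.place_of(n,l)[:3]:
            print(l,round(r['score'],2),np.array(r['centre']),at_depth(r['centre'],c)[0], at_z(r['centre'],c,h)[0] if h is not None else '')
save(ims[0],'top.png');save(ims[1],'side.png')
print(ctrl.get_obs()['force'])
E
```

```text
pics
top [ 0.353 -0.     1.59 ] [ 0.164 -0.011 -0.986] 423.5802727978047
tray_center 0.83 [309.6 220.1] [ 0.516 -0.222  0.014] [ 0.516 -0.222  0.008]
tray_center 0.74 [268.1 227.1] [ 0.487 -0.066  0.023] [ 0.489 -0.067  0.008]
cap_center 0.65 [217.7 220.2] [0.498 0.111 0.157] 
cap_center 0.44 [222.9 192. ] [0.616 0.103 0.036] 
bottle 0.91 [221.8 225.9] [0.478 0.096 0.162] [0.492 0.107 0.   ]
bottle 0.47 [313.1 219. ] [ 0.52  -0.234  0.017] [ 0.522 -0.237  0.   ]
caddy 0.63 [210.9 219.4] [0.501 0.134 0.152] [0.517 0.149 0.   ]
bowl 0.81 [124.3 209. ] [0.552 0.475 0.006] [0.553 0.476 0.   ]
plate 0.63 [380.5 204.4] [ 0.579 -0.493  0.006] [ 0.58  -0.495  0.   ]
plate 0.61 [312.1 217. ] [ 0.528 -0.231  0.012] [ 0.529 -0.233  0.   ]
jar 0.54 [250.6 168.6] [0.699 0.001 0.063] [0.714 0.001 0.   ]
jar 0.45 [378.3 205. ] [ 0.577 -0.486  0.003] [ 0.577 -0.487  0.   ]
block 0.59 [200.  221.3] [0.505 0.184 0.044] 
block 0.42 [219.7 218.4] [0.504 0.104 0.16 ] 
side [0.516 1.004 1.184] [ 0.073 -0.676 -0.734] 450.94747564028785
tray_center 0.84 [288.9 158.2] [ 0.53  -0.233  0.017] [ 0.53  -0.242  0.008]
tray_center 0.59 [299.  189.3] [ 0.485 -0.078  0.017] [ 0.485 -0.086  0.008]
cap_center 0.73 [253.3 227.5] [0.624 0.122 0.036] 
cap_center 0.55 [292.8 204.8] [0.504 0.122 0.163] 
bottle 0.73 [290.7 236.6] [0.502 0.15  0.042] [0.502 0.118 0.   ]
caddy 0.63 [290.1 247.2] [0.502 0.185 0.034] [0.501 0.16  0.   ]
bowl 0.55 [259.6 337.4] [0.567 0.472 0.003] [0.567 0.471 0.   ]
plate 0.81 [276.7 119.9] [ 0.594 -0.469  0.006] [ 0.594 -0.476  0.   ]
jar 0.75 [259.4 337.9] [0.567 0.474 0.005] [0.567 0.472 0.   ]
jar 0.64 [232.4 204.2] [0.705 0.028 0.032] [0.711 0.001 0.   ]
block 0.87 [283.3 259.1] [0.52  0.231 0.034] 
[ 0.629  0.049 -0.448]
```

Run:
```python
from h import *
im=cv2.imread('pics/top.png')[140:290,90:430]; im=cv2.resize(im,(800,353),interpolation=cv2.INTER_CUBIC)
cv2.imwrite('pics/topc.png',im)
c=cam('top');P=cloud(c)
np.set_printoptions(precision=3,suppress=True)
for nm,(x0,x1,y0,y1) in {'near':(.4,.6,-.15,-.0),'far':(.4,.65,-.34,-.15)}.items():
    m=(P[...,0]>x0)&(P[...,0]<x1)&(P[...,1]>y0)&(P[...,1]<y1)&(P[...,2]>.008)&(P[...,2]<.06)
    q=P[m];r=cv2.minAreaRect((q[:,:2]*1000).astype(np.float32));print(nm,m.sum(),r,np.percentile(q[:,2],[5,50,95]))
```

```text
near 920 ((502.9591064453125, -69.13446044921875), (172.9853057861328, 108.7658920288086), 32.33835983276367) [0.015 0.021 0.027]
far 501 ((529.553955078125, -244.67807006835938), (220.103515625, 178.84031677246094), 3.1149816513061523) [0.009 0.015 0.021]
```

View pics/topc.png

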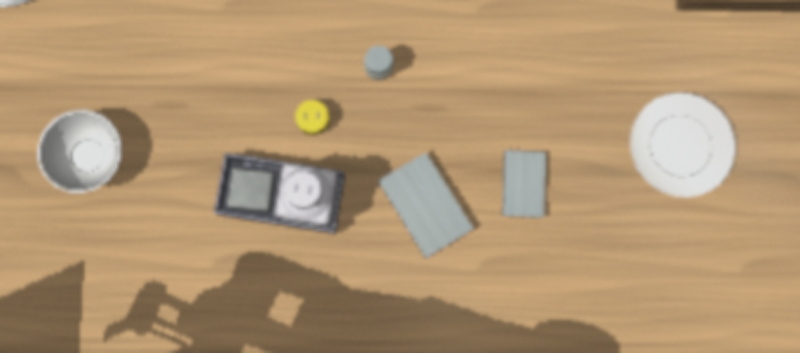

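View pics/side.png

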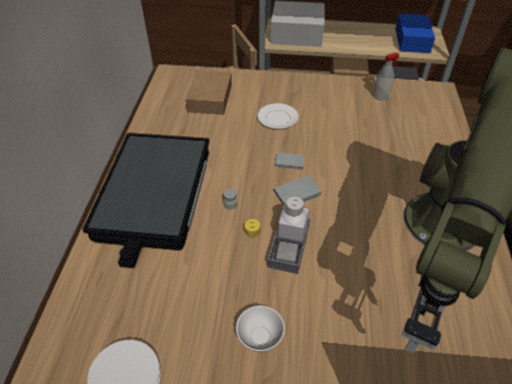

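The top view shows the small tray at crop (525,183) and the large look-alike at (428,204). The white cap on the bottle is at (303,187) and the yellow look-alike at (312,116). The side view agrees. Next I'll fly above the small tray.

```bash
cat >> h.py <<'E'
np.set_printoptions(precision=3,suppress=True)
def go(pos,Rt=None):
    "print shift (cm, tool axes) and rotvec; shift first, then turn"
    T=T_tool(ctrl.get_obs());s=T[:3,:3].T@(np.array(pos)-T[:3,3])*100
    print('shift cm',s,'rows',np.ceil(abs(s).max()/6.2))
    if Rt is not None:
        w=R.from_matrix(T[:3,:3].T@Rt).as_rotvec();print('rotvec',w,'rows',np.ceil(np.linalg.norm(w)/.185))
def down(yaw): # jaw x along yaw, tool z down
    return R.from_euler('xyz',[np.pi,0,yaw]).as_matrix()
E
python3 - <<'E'
from h import *
o=ctrl.get_obs();print(o['eef_rot'],o['ee_pos']);print(T_tool(o)[:3,:3])
go([.47,-.235,.26],down(np.pi/2)); go([.47,-.235,.26],down(-np.pi/2))
print(ctrl.camera_params('wrist')['mount'])
E
```

```text
[-3.142 -0.     1.189] [0.205 0.51  0.205]
[[ 0.373  0.928 -0.   ]
 [ 0.928 -0.373  0.   ]
 [ 0.    -0.    -1.   ]]
shift cm [-59.292  52.374  -5.458] rows 10.0
rotvec [-0.    -0.    -0.382] rows 3.0
shift cm [-59.292  52.374  -5.458] rows 10.0
rotvec [-0.    0.    2.76] rows 15.0
[[ 1.     0.001 -0.    -0.001]
 [-0.     0.958  0.287 -0.085]
 [ 0.001 -0.287  0.958 -0.179]
 [ 0.     0.     0.     1.   ]]
```

```bash
python3 -m inch '[0,0,-5.5,0,0,0,1, -4.55,4.02,0,0,0,-0.03,1, -4.55,4.02,0,0,0,0,1, -4.55,4.02,0,0,0,0,1, -4.55,4.02,0,0,0,0,1, -4.55,4.02,0,0,0,0,1, -4.55,4.02,0,0,0,0,1, -4.55,4.02,0,0,0,0,1, -4.55,4.02,0,0,0,0,1, -4.55,4.02,0,0,0,0,1, -4.55,4.02,0,0,0,0,1, -4.55,4.02,0,0,0,0,1, -4.55,4.02,0,0,0,0,1, -4.55,4.02,0,0,0,0,1, 0,0,0,0,0,-0.18,1,0,0,0,0,0,-0.18,1,0,0,0,0,0,0,1]'
```

```text
time_s: 3.08
ee_pos: [0.49, -0.2257, 0.2604]
eef_rot: [-3.141, -0.0, 1.578]
force: [0.4, -0.3, -0.1]
grip_width: 0.0938
```

Run:
```python
from h import *
o=ctrl.get_obs();print(o['eef_rot'],o['ee_pos'],o['qpos'])
c=cam('wrist');print(ctrl.camera_params('wrist')['vertical_fov'])
save(c[0],'w1.png')
for r in ctrl.place_of('wrist','tray_center')[:3]: print(r, at_z(r['centre'],c,.016))
P=cloud(c);m=(P[...,2]>.009)&(P[...,2]<.03)
n,l,s,_=cv2.connectedComponentsWithStats(m.astype(np.uint8))
for i in range(1,n):
    if s[i,4]>1500:
        q=P[l==i];print(s[i],cv2.minAreaRect((q[:,:2]*1000).astype(np.float32)),np.nanmedian(q[:,2]))
go([.47,-.235,.26],down(np.pi/2))
```

```text
[-3.141 -0.     1.578] [ 0.49  -0.226  0.26 ] [-0.5    0.24   1.47   0.     1.432 -2.077]
62.33048331519715
{'centre': [365.6, 162.9], 'score': 0.98} [[ 0.489 -0.08   0.016]]
{'centre': [251.0, 188.8], 'score': 0.95} [[ 0.527 -0.235  0.016]]
{'centre': [82.4, 224.6], 'score': 0.19} [[ 0.582 -0.476  0.016]]
[ 316  100  106  124 7105] ((490.8379821777344, -74.95846557617188), (144.698486328125, 88.21312713623047), 31.69785499572754) 0.021643884210486575
[ 229  149   50   75 3347] ((525.8880004882812, -232.28469848632812), (64.04238891601562, 104.68208312988281), 87.55467224121094) 0.015733003891578334
[  14  174  120  109 6181] ((591.8547973632812, -488.2540283203125), (167.51197814941406, 168.91897583007812), 72.26884460449219) 0.01309397233975712
shift cm [-0.944 -2.003  0.052] rows 1.0
rotvec [0.    0.    0.004] rows 1.0
```

View pics/w1.png

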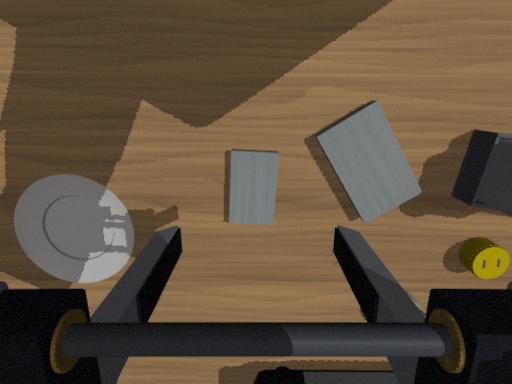

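Wrist view: the small tray is at (252,188), about (0.526,-0.232) m, with its long axis nearly along x. I'll grip it near its -x end.

```bash
python3 - <<'E'
from h import *
go([.485,-.230,.003],down(1.53))
E
python3 -m inch '[0,0,0,0,0,0.05,1, -0.4,-0.5,5,0,0,0,1,0,0,6,0,0,0,1,0,0,6,0,0,0,1,0,0,3,0,0,0,1,0,0,0,0,0,0,1]'
python3 - <<'E'
from h import *
go([.485,-.230,.003],down(1.53))
E
```

```text
shift cm [-0.448 -0.503 25.752] rows 5.0
rotvec [0.    0.    0.045] rows 1.0
time_s: 3.92
ee_pos: [0.484, -0.2288, 0.059]
eef_rot: [-3.138, -0.002, 1.526]
force: [-0.1, -0.3, 0.3]
grip_width: 0.0942
shift cm [-0.128  0.127  5.595] rows 1.0
rotvec [-0.003 -0.002 -0.004] rows 1.0
```

```bash
python3 -m inch '[-0.1,0.1,3,0,0,0,1,0,0,2.3,0,0,0,1,0,0,0.3,0,0,0,1,0,0,0,0,0,0,0.4,0,0,0,0,0,0,0.4,0,0,0,0,0,0,0.4,0,0,0,0,0,0,0.4,0,0,0,0,0,0,0.4,0,0,0,0,0,0,0.4]' 50
```

```text
time_s: 5.05
ee_pos: [0.4861, -0.2305, 0.0051]
eef_rot: [3.141, 0.0, 1.529]
force: [0.1, 1.0, 6.4]
grip_width: 0.0636
```

```bash
python3 -m inch '[0,0,-3,0,0,0,0.4,0,0,-5,0,0,0,0.4,0,0,-5,0,0,0,0.4,1,-3,-3,0,0,0,0.4,1,-3,0,0,0,0,0.4,0,0,0,0,0,0.17,0.4,0,0,0,0,0,0.17,0.4,0,0,0,0,0,0.17,0.4,0,0,0,0,0,0.17,0.4,0,0,0,0,0,0.17,0.4,0,0,0,0,0,0.17,0.4,0,0,0,0,0,0.17,0.4,0,0,0,0,0,0.17,0.4,0,0,0,0,0,0.17,0.4,0,0,0,0,0,0,0.4]'
python3 - <<'E'
from h import *
print(ctrl.get_obs()['qpos'])
E
```

```text
time_s: 6.92
ee_pos: [0.4266, -0.2079, 0.1644]
eef_rot: [-3.141, 0.0, -0.0]
force: [-0.1, 0.4, -1.7]
grip_width: 0.0638
[-0.531  0.173  1.779 -0.     1.191 -0.531]
```

```bash
python3 -m inch '[0,0,0,0.17,0,0,0.4,0,0,0,0.17,0,0,0.4,0,0,0,0.17,0,0,0.4,0,0,0,0.17,0,0,0.4,0,0,0,0.17,0,0,0.4,0,0,0,0,0,0,0.4]'
python3 - <<'E'
from h import *
o=ctrl.get_obs();print(o['qpos'],R.from_euler('xyz',o['eef_rot']).as_matrix())
E
```

```text
time_s: 7.68
ee_pos: [0.4261, -0.2087, 0.1626]
eef_rot: [-2.289, 0.0, -0.001]
force: [-0.7, 0.2, -1.4]
grip_width: 0.0636
[-0.831  0.533  1.525  0.543  1.754 -0.919] [[ 1.    -0.001  0.   ]
 [-0.001 -0.658  0.753]
 [-0.    -0.753 -0.658]]
```

```bash
python3 -m inch '[0,0,0,0.17,0,0,0.4,0,0,0,0.17,0,0,0.4,0,0,0,0.17,0,0,0.4,0,0,0,0.17,0,0,0.4,0,0,0,0.038,0,0,0.4,0,0,0,0,0,0,0.4,0,0,0,0,0,0,0.4]'
python3 - <<'E'
from h import *
o=ctrl.get_obs();print(o['qpos'],R.from_euler('xyz',o['eef_rot']).as_matrix())
c=cam('side');s=c[0][100:260,180:420];save(cv2.resize(s,(720,480),interpolation=cv2.INTER_CUBIC),'s2.png')
E
```

```text
time_s: 8.55
ee_pos: [0.427, -0.2079, 0.1655]
eef_rot: [-1.579, -0.002, -0.0]
force: [-0.1, 0.3, -1.1]
grip_width: 0.0633
[-0.899  0.883  1.399  0.878  2.199 -0.95 ] [[ 1.     0.002  0.   ]
 [-0.    -0.008  1.   ]
 [ 0.002 -1.    -0.008]]
```

View pics/s2.png

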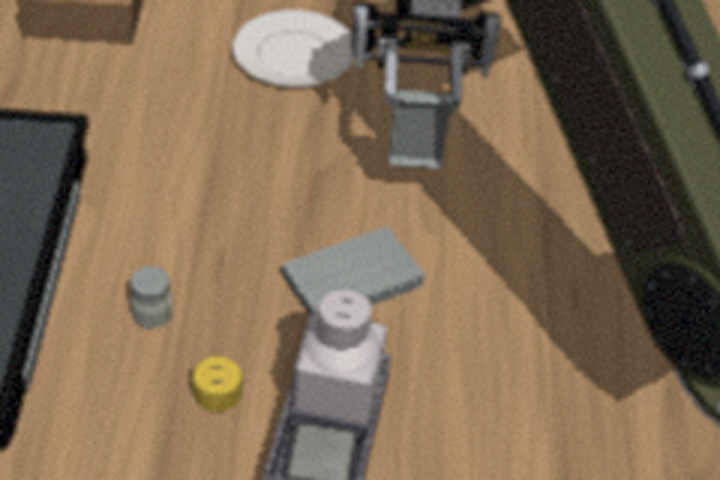

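The side picture shows the tray hanging vertically at (418,130) with its hollow towards +y. I'll lower it onto its short end.

```bash
python3 -m inch '[0,3,0,0,0,0,0.4,0,2.5,0,0,0,0,0.4,0,0.8,0,0,0,0,0.4,0,0,0,0,0,0,0.4]'; python3 -m inch '[0,0.3,0,0,0,0,0.4,0,0,0,0,0,0,0.4]';python3 -m inch '[0,0.3,0,0,0,0,0.4,0,0,0,0,0,0,0.4]'
```

```text
time_s: 9.1
ee_pos: [0.4268, -0.2082, 0.1019]
eef_rot: [-1.575, -0.0, -0.001]
force: [0.3, -0.2, -1.7]
grip_width: 0.0637
time_s: 9.35
ee_pos: [0.4268, -0.2082, 0.0989]
eef_rot: [-1.574, -0.001, -0.001]
force: [0.1, 0.3, -1.0]
grip_width: 0.0632
time_s: 9.6
ee_pos: [0.4266, -0.2081, 0.0954]
eef_rot: [-1.574, 0.0, -0.001]
force: [-0.6, -0.1, -1.3]
grip_width: 0.0634
```

```bash
python3 -m inch '[0,0.2,0,0,0,0,0.4,0,0,0,0,0,0,0.4]';python3 -m inch '[0,0.2,0,0,0,0,0.4,0,0,0,0,0,0,0.4]'
```

```text
time_s: 9.85
ee_pos: [0.4267, -0.2083, 0.0942]
eef_rot: [-1.573, -0.001, -0.001]
force: [0.0, -0.7, 5.4]
grip_width: 0.0633
time_s: 10.1
ee_pos: [0.4268, -0.2086, 0.0939]
eef_rot: [-1.57, -0.003, -0.0]
force: [1.0, -1.0, 20.8]
grip_width: 0.0634
```

```bash
python3 -m inch '[0,-0.2,0,0,0,0,0.4,0,0,0,0,0,0,0.4,0,0,0,0,0,0,1,0,0,0,0,0,0,1,0,0,0,0,0,0,1,0,0,0,0,0,0,1,0,0,0,0,0,0,1]'
python3 - <<'E'
from h import *
o=ctrl.get_obs();print(o['grip_width'],o['force'])
c=cam('wrist');save(c[0],'w2.png')
P=cloud(c);m=(P[...,2]>.02)&(P[...,2]<.12)&(P[...,1]>-.25)&(P[...,1]<-.16)&(abs(P[...,0]-.427)<.04);q=P[m];print(len(q),q.mean(0),np.percentile(q,[2,98],axis=0))
E
```

```text
time_s: 10.98
ee_pos: [0.4266, -0.2081, 0.0934]
eef_rot: [-1.574, 0.0, -0.001]
force: [0.8, 0.6, 0.4]
grip_width: 0.094
0.09400764691378388 [0.833 0.628 0.431]
10823 [ 0.426 -0.22   0.077] [[ 0.395 -0.221  0.043]
 [ 0.457 -0.209  0.104]]
```

View pics/w2.png

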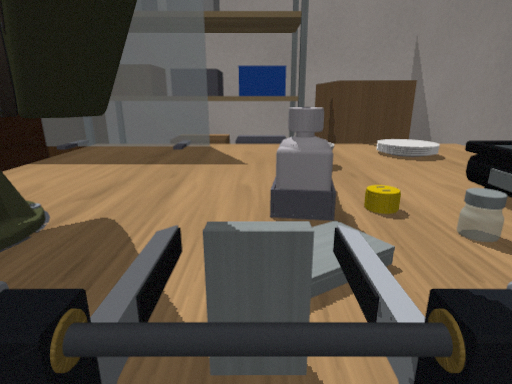

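The wrist view shows the tray standing on its own with its back towards us (208–312, 222–372) and the fingers clear of it. I'll retract, go over the top and tip it towards -y.

```bash
python3 -m inch '[0,0,-2.5,0,0,0,1,0,0,-3,0,0,0,1,0,-5,0,0,0,0,1,0,-6,0,0,0,0,1,0,0,0,-0.17,0,0,0,0,0,0,-0.17,0,0,0,0,0,0,-0.17,0,0,0,0,0,0,-0.17,0,0,0,0,0,0,-0.17,0,0,0,0,0,0,-0.17,0,0,0,0,0,0,-0.17,0,0,0,0,0,0,-0.17,0,0,0,0,0,0,-0.17,0,0,0,0,0,0,-0.04,0,0,0,0,0,0,0,0,0,0]'
python3 - <<'E'
from h import *
go([.427,-.165,.20],down(0))
print(ctrl.get_obs()['qpos'])
E
```

```text
time_s: 12.9
ee_pos: [0.4266, -0.2625, 0.2036]
eef_rot: [-3.141, 0.0, -0.001]
force: [0.6, -0.2, -0.0]
grip_width: 0.0008
shift cm [ 0.035 -9.747  0.361] rows 2.0
rotvec [-0.     0.    -0.001] rows 1.0
[-0.625  0.192  1.659 -0.     1.29  -0.624]
```

```bash
python3 -m inch '[0,-5,0,0,0,0,0,0,-4.7,0,0,0,0,0,0,0,6,0,0,0,0,0,0,5.8,0,0,0,0,0,1.5,0,0,0,0,0,0,1,0,0,0,0,0,0,0.6,0,0,0,0,0,0,0.6,0,0,0,0,0,0,0.6,0,0,0,0,0,0,0.6,0,0,0,0,0,0,0.6,0,0,0,0,0,0,0.6,0,0,0,0,0,0,0.6,0,0,0,0,0,0,0.6,0,0,0,0,0,0,0,0,0,0,0,0]'
python3 - <<'E'
from h import *
c=cam('side');s=c[0][100:260,180:420];save(cv2.resize(s,(720,480),interpolation=cv2.INTER_CUBIC),'s3.png')
E
```

```text
time_s: 14.78
ee_pos: [0.4266, -0.2394, 0.0855]
eef_rot: [3.14, 0.0, -0.001]
force: [0.5, 0.1, 0.1]
grip_width: 0.0006
```

View pics/s3.png

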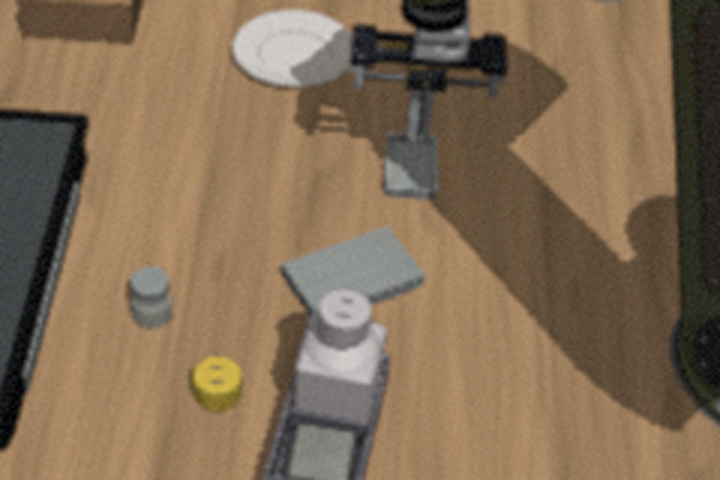

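The tray seems to have tipped and is lying at (412,165). I'll rise and check from close by.

```bash
python3 -m inch '[0,0,-6,0,0,0,0,0,0,-6,0,0,0,0,0,0,-6,0,0,0,0.5,0,0,-2,0,0,0,1,0,0,0,0,0,0,1]'
python3 - <<'E'
from h import *
c=cam('wrist')
P=cloud(c);m=(P[...,0]>.37)&(P[...,0]<.48)&(P[...,1]>-.34)&(P[...,1]<-.17)&(P[...,2]<.05)
ys=P[m]
for a in np.arange(-.34,-.17,.01):
    q=ys[(abs(ys[:,1]-a)<.005)]
    row=[q[abs(q[:,0]-x)<.005][:,2] for x in np.arange(.38,.48,.01)]
    print('%.2f'%a,[round(float(np.median(r))*1000) if len(r) else None for r in row])
for n in ['top','side']:
    k=cam(n);print(n)
    for l in ['cap_center','bottle_mouth']:
        for r in ctrl.place_of(n,l)[:2]: print(l,r,at_z(r['centre'],k,.144 if l[0]=='c' else .149)[0])
    P=cloud(k)
    m=(abs(P[...,0]-.5)<.08)&(abs(P[...,1]-.11)<.08)&(P[...,2]>.15)&(P[...,2]<.18);q=P[m];print(m.sum(),q.mean(0),np.median(q,0))
go([.44,.11,.28],down(0))
E
```

```text
time_s: 15.45
ee_pos: [0.4269, -0.2387, 0.2865]
eef_rot: [3.138, -0.002, -0.001]
force: [-0.1, -0.2, -0.3]
grip_width: 0.0272
-0.34 [0, 0, 0, 0, 0, 0, 0, 0, 0, 0]
-0.33 [0, 0, 0, 0, 0, 0, 0, 0, 0, 0]
-0.32 [0, 0, 9, 5, 5, 5, 5, 6, 0, 0]
-0.31 [0, 0, 4, 4, 3, 4, 4, 4, 0, 0]
-0.30 [0, 0, 4, 4, 4, 4, 4, 4, 0, 0]
-0.29 [0, 0, 4, 4, 4, 4, 4, 4, 0, 0]
-0.28 [0, 0, 4, 4, 4, 4, 4, 4, 1, 0]
-0.27 [0, 0, 5, 4, 4, 4, 4, 4, 2, 0]
-0.26 [0, 0, 5, 4, 4, 4, 4, 4, 0, 0]
-0.25 [0, 0, 5, 4, 4, 4, 4, 4, 0, 0]
-0.24 [0, 0, 5, 4, 4, 4, 4, 4, 1, 0]
-0.23 [0, 0, 5, 4, 4, 4, 4, 4, 0, 0]
-0.22 [0, 0, 1, 1, 1, 1, 1, 2, 0, -1]
-0.21 [0, 0, 0, 0, 0, 0, 0, 0, 0, 0]
-0.20 [0, 0, 0, 0, 0, 0, 0, 0, 0, 0]
-0.19 [0, 0, 0, 0, 0, 0, 0, -1, 0, 0]
-0.18 [0, 0, 0, 0, 0, 0, 0, 0, 0, 0]
top
cap_center {'centre': [219.2, 190.2], 'score': 0.49} [0.603 0.109 0.144]
cap_center {'centre': [220.5, 220.6], 'score': 0.44} [0.498 0.102 0.144]
bottle_mouth {'centre': [217.7, 217.9], 'score': 0.69} [0.507 0.112 0.149]
bottle_mouth {'centre': [251.6, 169.1], 'score': 0.61} [ 0.678 -0.003  0.149]
190 [0.497 0.107 0.16 ] [0.498 0.106 0.159]
side
cap_center {'centre': [292.9, 207.9], 'score': 0.75} [0.503 0.118 0.144]
cap_center {'centre': [252.1, 226.8], 'score': 0.51} [0.617 0.203 0.144]
bottle_mouth {'centre': [289.3, 205.9], 'score': 0.88} [0.515 0.115 0.149]
bottle_mouth {'centre': [318.0, 154.9], 'score': 0.69} [ 0.432 -0.12   0.149]
212 [0.499 0.114 0.16 ] [0.499 0.115 0.16 ]
shift cm [  1.316 -34.859   0.428] rows 6.0
rotvec [ 0.001  0.001 -0.001] rows 1.0
```

Step 1 is done: the depth map shows the tray floor at 4 mm, so the hollow is up. Next I'll go above the cap.

```bash
python3 -m inch '[1.2,-5.8,0,0,0,0,1,1.2,-5.8,0,0,0,0,1,1.2,-5.8,0,0,0,0,1,1.2,-5.8,0,0,0,0,1,1.2,-5.8,0,0,0,0,1,1.2,-5.8,0,0,0,0,1,0,0,0,0,0,0.17,1,0,0,0,0,0,0.17,1,0,0,0,0,0,0.17,1,0,0,0,0,0,0,1,0,0,0,0,0,0,1]'
python3 - <<'E'
from h import *
c=cam('wrist');save(c[0],'w3.png')
for l in ['cap_center','bottle_mouth']:
    for r in ctrl.place_of('wrist',l)[:2]: print(l,r,at_z(r['centre'],c,.144 if l[0]=='c' else .149)[0])
P=cloud(c)
m=(abs(P[...,0]-.5)<.06)&(abs(P[...,1]-.11)<.06)&(P[...,2]>.153)&(P[...,2]<.17)
q=P[m];(x,y),r=cv2.minEnclosingCircle((q[:,:2]*1000).astype(np.float32));print(m.sum(),x,y,r,q.mean(0),np.median(q,0))
m=(abs(P[...,0]-.5)<.08)&(abs(P[...,1]-.11)<.08)&(P[...,2]>.09)&(P[...,2]<.115);q=P[m];print(cv2.minAreaRect((q[:,:2]*1000).astype(np.float32)),np.median(q[:,2]))
go([.499,.111,.28],down(-.5))
E
```

```text
time_s: 17.18
ee_pos: [0.4989, 0.1092, 0.2846]
eef_rot: [3.14, -0.001, -0.507]
force: [-0.0, -0.0, -0.0]
grip_width: 0.094
cap_center {'centre': [341.5, 111.9], 'score': 0.76} [0.604 0.129 0.144]
cap_center {'centre': [255.8, 178.2], 'score': 0.75} [0.498 0.111 0.144]
2123 499.8553466796875 108.47369384765625 26.746509552001953 [0.501 0.11  0.161] [0.501 0.11  0.161]
((499.85198974609375, 108.49552917480469), (82.75082397460938, 83.16132354736328), 81.45873260498047) 0.10529630017925506
shift cm [-0.084 -0.156  0.479] rows 1.0
rotvec [ 0.002 -0.001 -0.009] rows 1.0
```

View pics/w3.png

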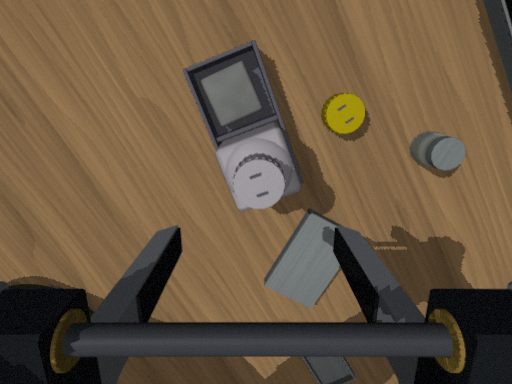

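The wrist view shows the white cap centred at (258,182), about (0.500,0.109), with its top at 0.161. The tool is already above it, so I'll descend and grip.

```bash
python3 -m inch '[0.1,0,5,0,0,0,1,0,0,5,0,0,0,1,0,0,3,0,0,0,1,0,0,2,0,0,0,1,0,0,0,0,0,0,1]'; python3 -m inch '[0,0,0,0,0,0,0.3,0,0,0,0,0,0,0.3,0,0,0,0,0,0,0.3,0,0,0,0,0,0,0.3,0,0,0,0,0,0,0.3]' 40
```

```text
time_s: 17.95
ee_pos: [0.4993, 0.1084, 0.1338]
eef_rot: [3.138, 0.001, -0.51]
force: [0.5, 0.8, -0.6]
grip_width: 0.0941
time_s: 18.58
ee_pos: [0.4999, 0.1085, 0.135]
eef_rot: [3.14, -0.001, -0.511]
force: [0.1, -0.5, 1.4]
grip_width: 0.052
```

Gripped at 52 mm. Now press about 6 mm.

```bash
python3 -m inch '[0,0,0.2,0,0,0,0.3,0,0,0.2,0,0,0,0.3,0,0,0.2,0,0,0,0.3,0,0,0,0,0,0,0.3,0,0,0,0,0,0,0.3]'
```

```text
time_s: 19.2
ee_pos: [0.5, 0.1085, 0.1293]
eef_rot: [3.14, -0.001, -0.511]
force: [-3.3, -0.2, 7.4]
grip_width: 0.0517
```

```bash
python3 -m inch '[0,0,0.1,0,0,0,0.3,0,0,0,0,0,0,0.3,0,0,0,0,0,0,0.3]'
```

```text
time_s: 19.58
ee_pos: [0.5, 0.1085, 0.1283]
eef_rot: [3.14, -0.001, -0.511]
force: [-3.3, 0.4, 8.4]
grip_width: 0.0518
```

```bash
python3 -m inch '[0,0,0,0,0,-0.14,0.3,0,0,0,0,0,-0.14,0.3,0,0,0,0,0,-0.14,0.3,0,0,0,0,0,0,0.3]'; python3 -c "
from h import *
print(ctrl.get_obs()['moment'])"
```

```text
time_s: 20.08
ee_pos: [0.5005, 0.1086, 0.1286]
eef_rot: [3.14, -0.002, -0.089]
force: [-0.7, -0.4, 8.1]
grip_width: 0.0518
[-0.104  0.069  0.039]
```

```bash
python3 -m inch '[0,0,0,0,0,-0.14,0.3,0,0,0,0,0,-0.14,0.3,0,0,0,0,0,-0.14,0.3,0,0,0,0,0,-0.14,0.3,0,0,0,0,0,-0.14,0.3,0,0,0,0,0,-0.14,0.3,0,0,0,0,0,-0.14,0.3,0,0,0,0,0,0,0.3,0,0,0,0,0,0,0.3]'; python3 -m inch '[0,0,-0.4,0,0,0,0.3,0,0,-0.4,0,0,0,0.3,0,0,-0.4,0,0,0,0.3,0,0,-0.4,0,0,0,0.3,0,0,0,0,0,0,0.3]';python3 -c "
from h import *
print(ctrl.get_obs()['moment'],ctrl.get_obs()['qpos'])"
```

```text
time_s: 21.2
ee_pos: [0.5007, 0.1085, 0.1287]
eef_rot: [3.139, -0.0, 0.889]
force: [0.9, -0.3, 7.9]
grip_width: 0.0515
time_s: 21.82
ee_pos: [0.4997, 0.1086, 0.1442]
eef_rot: [3.141, 0.002, 0.889]
force: [-3.1, 0.7, 4.4]
grip_width: 0.052
[0.021 0.45  0.036] [ 0.143  0.276  1.702 -0.002  1.165 -0.745]
```

```bash
python3 -m inch '[0,0,-0.4,0,0,0,0.3,0,0,-0.4,0,0,0,0.3,0,0,-0.5,0,0,0,0.3,0,0,0,0,0,0,0.3]'; python3 -m inch '[0,0,-0.8,0,0,0,0.3,0,0,-1,0,0,0,0.3,0,0,-1,0,0,0,0.3,0,0,-1,0,0,0,0.3,0,0,-1.2,0,0,0,0.3,0,0,0,0,0,0,0.3,0,0,0,0,0,0,0.3,0,0,0,0,0,0,0.3]'
python3 - <<'E'
from h import *
ims=[]
for n in ['side','wrist']:
    c=cam(n);ims.append(c[0]);P=cloud(c)
    m=(abs(P[...,0]-.5)<.05)&(abs(P[...,1]-.11)<.05)&(P[...,2]>.215)&(P[...,2]<.245)
    if n=='wrist': print('cap top',np.median(P[m],0),m.sum())
    else:
        m=(abs(P[...,0]-.5)<.06)&(abs(P[...,1]-.11)<.06)&(P[...,2]>.09)&(P[...,2]<.165);print('neck',np.median(P[m],0),P[m][:,2].max())
        m=(abs(P[...,0]-.43)<.02)&(abs(P[...,1]+.27)<.04);print('tray floor',np.median(P[m][:,2]))
a=cv2.resize(ims[0][130:290,200:390],(570,480));b=cv2.resize(ims[1],(230,172));b=np.vstack([b,np.zeros((480-172,230,3),np.uint8)])
save(np.hstack([a,b]),'f.png')
E
```

```text
time_s: 22.32
ee_pos: [0.5001, 0.1085, 0.1573]
eef_rot: [3.14, 0.001, 0.889]
force: [-1.2, 0.4, -0.7]
grip_width: 0.0519
time_s: 23.32
ee_pos: [0.4997, 0.1086, 0.2064]
eef_rot: [3.141, 0.002, 0.889]
force: [-0.7, 1.4, 0.1]
grip_width: 0.0518
neck [0.499 0.124 0.111] 0.15996998093920545
tray floor 0.0023024376449587436
cap top [0.495 0.111 0.232] 8827
```

View pics/f.png

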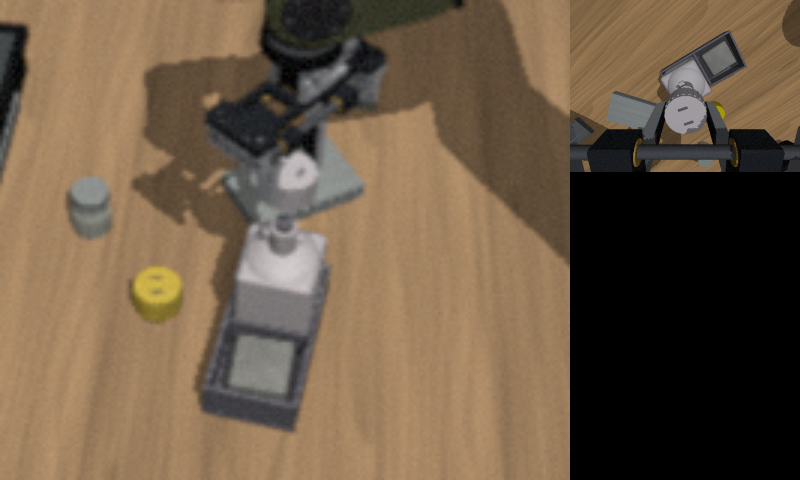

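The cap is held at (293,180), directly above the bare neck at (283,228), and its top is at 0.232 m. The bottle is seated in its caddy, so I'm handing in.

```bash
python3 -c "
from h import *
o=ctrl.get_obs();print(o['grip_width'],o['force'],o['joint_vel']);print(ctrl.hand_in())"
```

```text
0.051758899066343275 [-0.29  -0.838 -1.581] [-0.001 -0.002 -0.004 -0.001  0.     0.   ]
the job is handed in; nothing more can be done
None
```

The job is handed in at about 23.5 s of the 72 s allowed. The hand-in gives no verdict, so success rests on my own checks.

- **Tray:** I stood the small tray on its short end, let go and tipped it over. The wrist depth showed its floor about 4 mm above the table, so the hollow faces up. The last side-camera reading gave 2 mm, which is within the sensor noise.
- **Cap:** I gripped the cap with 40 N and pressed it about 6 mm, at 8 N. I twisted it counter-clockwise by 80° (1.4 rad), and it lifted off freely.
- **Final checks:** The cap is held at 52 mm opening with the tool vertical to within 0.002 rad. Its top is at 0.232 m, so its lower edge sits about 49 mm above the mouth, on the axis to within a few mm. The bottle looks upright and seated in its caddy. The caddy's scouring block and the jar look unmoved in the last picture. The bowl and plate were outside that picture, but the arm never came near the bowl and cleared the plate. No check failed.

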